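Take the spun sample tube out of the centrifuge and hold it upright

TASK

Lift the loose cover off the centrifuge by its knob and set it down flat on the bench, knob up. Then draw the red-capped sample tube out of its slanted pocket in the rotor and bring it upright, cap up, without ever tipping it noticeably further over than it leaned in the rotor. Finish while still holding the tube in the gripper, upright and still, its lower end at least 15 cm above the bench and touching nothing else; leave the blue-capped balance tube in its pocket and do not disturb the rack, the wash bottle or the test cassette.

Things in the scene. Friction and masses are not known exactly. Their poses are not given: they have to be found in the camera images.
- centrifuge: Cream centrifuge, fixed. Open bowl, 244 mm outer, 216 inner diameter, rim 120 mm above bench, floor at 50. Panel, 82 high, 182 wide, juts out at -x to 182 mm from the axis. Origin: on the bench on the bowl's axis, z up. The rotor does not turn: four black sleeves at +x (red sample tube), -x (blue balance tube), +y, -y (empty), leaning 35 degrees, mouths inward.
- pocket_mouth (a point): Mouth centre of the sample tube's sleeve, 58 mm from the bowl's axis towards the centrifuge's +x, 115 mm above the bench. Every sleeve: same radius and height of mouth, outside diameter 23 mm, bore 18 mm, 60 mm deep, leaning 35 degrees from vertical. Axes as the centrifuge's.
- cover: See-through light blue round cover, a shallow dome, 232 mm diameter, 55 mm high without its knob, hollow below, 0.22 kg, resting loose on the bowl's rim over the tubes, centred on the bowl. Origin: centre of its open lower edge; z up through the knob. The tube caps reach 34 mm up into it.
- cover_knob (a point): Middle of the black knob on the cover's top, 75 mm above the cover's lower edge. The knob is an upright cylinder of 28 mm diameter from 61 to 89 mm above that edge, on a thinner neck.
- sample_tube: White tube with a red cap, 100 mm long, body 16 mm diameter, cap 19 mm over the top 22 mm, about 25 g. Origin: centre of its lower end; z along the tube to the cap. Starts in its sleeve leaning 35 degrees, top towards the bowl's axis, 40 mm of its length sticking out, 1 mm play all round; drawn out along its own z. Dimly seen through the cover.
- sample_cap_top (a point): Centre of the red cap's top face, 100 mm from the sample tube's origin along its z.
- balance_tube: Balance tube in the opposite sleeve, same size but with a blue cap; stays there. Origin: centre of its lower end, z along the tube to the cap.
- tube_rack: White rack full of red-capped tubes, 110 x 170 x 110 mm high, standing loose on the bench to the left. Origin: centre of its underside.
- wash_bottle: Translucent bottle with a white cap, 60 mm diameter, 150 mm high, standing loose on the bench to the right. Origin: centre of its underside.
- test_cassette: Flat white test cassette, 70 x 20 x 6 mm, lying loose on the bench near the robot on the right. Origin: centre of its underside, x along its length.

How it is judged:
On the way, in this order (a step that is already met when the one before it is completed fails the run):
1. the cover lies flat on the bench, knob up, let go (height (world z) of cover below 0.008 m and angle between cover's own z axis and vertical below 0.1 rad and contact force between cover and the arm below 0.2 N and contact force between cover and the fingers below 0.2 N), for 0.2 s.
2. the sample tube is drawn clear of its pocket and carried by the fingers (distance between sample_tube and pocket_mouth above 0.02 m and height (world z) of sample_tube above 0.1 m and contact force between sample_tube and the fingers above 0.5 N), for 0.1 s.
At the end, for the whole second after the job is handed in: Fingers hold the sample tube still, cap up within 10 degrees of vertical, lower end over 140 mm above the bench, touching nothing else; cover flat on the bench, knob up (8 mm, 6 degrees), let go; balance tube within 15 mm, rack, bottle, cassette within 20 mm of their starts (all of step 1 and angle between sample_tube's own z axis and vertical below 0.17 rad and height (world z) of sample_tube above 0.14 m and linear speed of sample_tube below 0.03 m/s and contact force between sample_tube and the fingers above 0.5 N and contact force between sample_tube and centrifuge below 0.1 N and contact force between sample_tube and cover below 0.1 N and contact force between sample_tube and balance_tube below 0.1 N and contact force between sample_tube and tube_rack below 0.1 N and contact force between sample_tube and wash_bottle below 0.1 N and contact force between sample_tube and test_cassette below 0.1 N and distance of balance_tube from where it was at the start of the episode below 0.015 m and distance of each of tube_rack, wash_bottle, test_cassette from where it was at the start of the episode below 0.02 m); the arm keeps its last pose, push and grip.
It fails at once if the sample tube tips beyond 57 degrees from vertical (angle between sample_tube's own z axis and vertical above 1 rad).
It fails at once if the balance tube is pulled out of its pocket (distance of balance_tube from where it was at the start of the episode above 0.03 m).
It fails at once if the tube rack is pushed more than 3 cm or knocked over (distance of tube_rack from where it was at the start of the episode above 0.03 m or angle between tube_rack's own z axis and vertical above 0.4 rad).
It fails at once if the wash bottle is pushed more than 3 cm or knocked over (distance of wash_bottle from where it was at the start of the episode above 0.03 m or angle between wash_bottle's own z axis and vertical above 0.4 rad).
It fails at once if the test cassette is pushed more than 3 cm or knocked over (distance of test_cassette from where it was at the start of the episode above 0.03 m or angle between test_cassette's own z axis and vertical above 0.4 rad).
It also fails if it takes over 58 s, if anything falls off the work surface, if the arm or the gripper's body presses on something with over 40 N, if the wrist force passes 120 N, or if a joint passes its speed limit or range.

ROBOT

A 6-joint arm with a two-finger parallel gripper is mounted at the origin on the work surface. World frame = base frame: x ahead of the robot, y to its left, z up, the work surface at z = 0. Lengths are in m, angles in rad, forces in N, time in s.
With the tool pointing down it reaches from about 0.375 to 0.925 m from the base axis. Payload 5.7 kg.
Tool frame: the origin (TCP) lies at the very end of the fingers, on their centre line; the grasp point (between the pads) lies 19 mm behind it; z points along the fingers, y is the direction in which the jaws open and shut (so a half turn about z gives the same grasp; the last joint's range is limited). The gripper opens to 85 mm and grips with 20 to 120 N. Pads are 22 mm wide; open, the fingers measure 114 mm over their backs; the gripper's body (76 mm by 85 mm) begins 54 mm behind the grasp point. The pads swing forward as they close: fully open they stand 13 mm farther back than shut.
Start: joints at [-1.462, 0.359, 1.51, -0, 1.272, -0.115], TCP at [0.133, -0.585, 0.231] pointing down, gripper open.
Joint ranges: [-2.97, 2.97], [-1.01, 2.36], [0.21, 2.38], [-0.96, 4.11], [0.2, 2.71], [-2.98, 2.98]. Speed limits (rad/s): [2.39, 2.39, 3.14, 3.14, 3.14, 3.14].

INTERFACE

Orientations are given as a unit quaternion [x, y, z, w].
In Python, from station import state, capture, camera_model, order, spot_in, outline_of, pinpoint gives the robot as it stands.
- The arm moves only by the shell command python3 -m jog 'ROWS' [OPENING] [FORCE]. ROWS is text: rows parted by semicolons, each of 6 numbers parted by spaces: the shift along the tool's x, y, z in cm, then the turn, a rotation vector about the tool's x, y, z in degrees. In form: dx dy dz ax ay az; .... A call has 1 to 20 rows; each row shifts and turns the pose as measured when the row begins, along the tool's axes as they then stand; what a row does not reach is not made up. A row lasts 1/12 s, in which the tool goes at most 41.7 mm and 7.16 degrees, less where a joint would pass 70% of its speed; a pose out of reach is approached as far as the arm can. A call is refused whole if a number of a shift passes 4.17 or a number of a turn 7.16, either way. A call with a gripper value outside its range is refused whole. OPENING is the closure, from -1 (fully open) to 1 (shut), set as the call begins (- or left out, the last holds). The fingers move at their own pace and stop on an object; FORCE is the grip in N (left out, the last holds). Time passes only in rows, so rows that do not move let the fingers close. It gives the time, the measured TCP pose, the force and the opening at its end, in the units of the state.
- state(): the state, without advancing time (a new reading comes with each control period).
- capture(name): name is "scene" or "top" or "wrist"; returns the picture (400x640x3 uint8, red, green, blue); there is no depth.
- camera_model(name): a dict with "fx", "fy", "cx", "cy" (pixels), "position" and "orientation" of the camera in the world. Camera axes: x right, y down, z forward; pixel columns grow to the right and rows downward; lengths in m; the calibration is good to about 2 mm. A picture is of the moment at which its call begins: read the wrist's pose just before it. camera_model takes no time and is no camera call; for the wrist camera it gives the pose at the moment of the call.
- order.hand_in(): hands the job in, once; it reports no verdict.
Trained networks look in the newest picture that a camera, given by its name, has taken for a name from the list of things; names that differ only in an ending like _2 or _b are one class to them, and where a whole thing is asked for, a point or a joint stands for the part that bears it (a point fixed in the world has none). Each returns a list of dicts, best first, with "p" (0 to 1); they miss things now and then, are a little off and sometimes report something else, mostly with a low value. They report only what shows in the picture. A call takes as long as a camera call.
- spot_in(query, camera): "box" ([centre column, centre row, width, height] in pixels, round what is visible of it).
- outline_of(query, camera): "mask" (400x640 bool, what is visible of it) and "box" ([centre column, centre row, width, height] in pixels, round what is visible of it).
- pinpoint(query, camera): "point" ([column, row] in pixels: a listed point, or the origin of a listed thing).
The state is a dict: "clock": time; "qpos": joint angles; "qd": joint speeds; "joint_efforts": joint torques, N m; "ee_pos": TCP position; "tool_rot": TCP orientation; "wrist_force": force on the tool from outside, world axes, zero at the start; "wrist_torque": the same for the moment, N m; "gripper_width": finger opening in m.
Only numpy, scipy, OpenCV 4.12 (cv2) and the standard library are available. Lean on these libraries where they do the work, as an engineer would, in place of code of your own. Each camera call takes 0.05 s, during which the arm holds its last target.

## Working session

There is one attempt and no reset: what is moved stays moved. The work goes in short steps, Python scripts to look and compute and a shell command to move; the robot and the scene stay as the last step left them, time stands still between calls to the robot, and variables do not carry over. Pictures are saved under pics/ and viewed, and the job is handed in when it is done.

```bash
ls; mkdir -p pics; python3 - <<'E'
from station import *
import cv2
s=state();print(s)
for c in ["scene","top","wrist"]:
    im=capture(c);cv2.imwrite(f"pics/{c}0.png",im[:,:,::-1]);print(c,camera_model(c))
    for q in ["cover_knob","cover","centrifuge","sample_cap_top","pocket_mouth","tube_rack","wash_bottle","test_cassette"]:
        try:
            r=pinpoint(q,c); print(q,[(round(x['p'],2),[round(v) for v in x['point']]) for x in r[:2]])
        except Exception as e: print(q,e)
print(state()['clock'])
E
```

```text
pics
{'clock': 0.0, 'qpos': array([-1.46210561e+00,  3.59526182e-01,  1.51144470e+00, -9.84573166e-06,
        1.27248203e+00, -1.15077791e-01]), 'qd': array([-6.77521104e-06, -2.50869534e-04, -1.96695670e-05,  7.74729961e-05,
        3.41372583e-04,  4.26085839e-04]), 'joint_efforts': array([ 4.92422492e-03, -5.27614617e+01, -2.78618199e+01,  7.01066037e-04,
        1.29424068e-02, -2.80164636e-05]), 'ee_pos': array([ 0.13307117, -0.58435908,  0.2304363 ]), 'tool_rot': array([ 9.93746892e-01,  1.11652364e-01, -1.73366471e-06, -9.30140961e-04]), 'wrist_force': array([-0.18152986, -1.0730843 ,  0.28829365]), 'wrist_torque': array([-0.00703466, -0.03571087,  0.02345183]), 'gripper_width': 0.08511674903166214}
scene {'fx': 427.7316085594285, 'fy': 427.7316085594285, 'cx': 324.67789327796794, 'cy': 203.25221785338576, 'position': array([ 0.868371  , -0.54937886,  1.1006972 ]), 'orientation': array([ 0.93029929,  0.25184772, -0.06454142, -0.25874767])}
cover_knob [(0.73, [282, 210])]
cover [(0.64, [285, 223])]
centrifuge []
sample_cap_top [(0.36, [260, 343])]
pocket_mouth [(0.34, [401, 16
[... 217 characters left out ...]
ion': array([ 0.49711766, -0.04482033,  1.22179077]), 'orientation': array([-0.69935584,  0.71426146, -0.01832965,  0.01989987])}
cover_knob [(0.79, [364, 221])]
cover [(0.78, [360, 219])]
centrifuge []
sample_cap_top []
pocket_mouth []
tube_rack [(0.62, [201, 162])]
wash_bottle [(0.91, [458, 192])]
test_cassette [(0.52, [445, 233])]
wrist {'fx': 338.6029249250037, 'fy': 338.6029249250037, 'cx': 318.6598051929275, 'cy': 198.46110712895975, 'position': array([ 0.20325911, -0.56930822,  0.37424203]), 'orientation': array([ 0.77354981, -0.61737653, -0.08892868,  0.1120652 ])}
cover_knob []
cover []
centrifuge []
sample_cap_top []
pocket_mouth []
tube_rack []
wash_bottle []
test_cassette []
1.35
```

View pics/scene0.png

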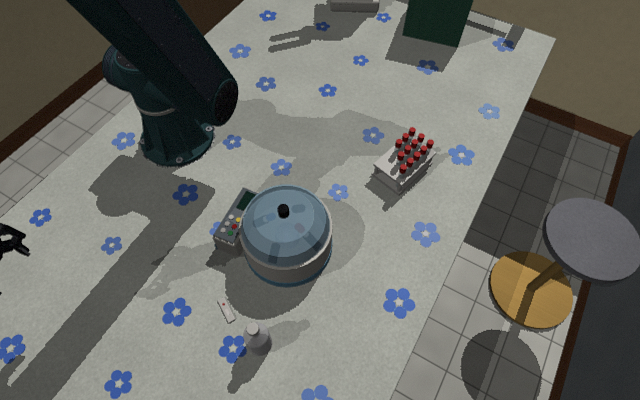

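View pics/top0.png

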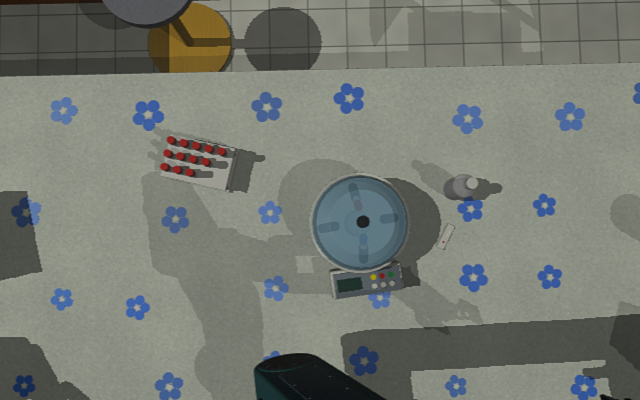

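View pics/wrist0.png

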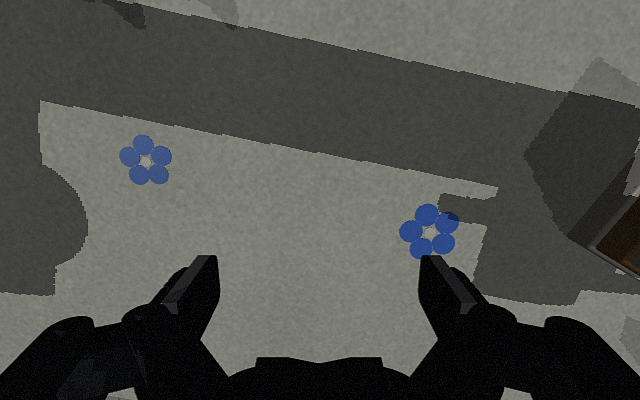

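```bash
cat > h.py <<'E'
import numpy as np, cv2
from scipy.spatial.transform import Rotation as R
from station import *
def ray(c,px,m=None):
    m=m or camera_model(c)
    d=R.from_quat(m['orientation']).apply([(px[0]-m['cx'])/m['fx'],(px[1]-m['cy'])/m['fy'],1]);return m['position'],d/np.linalg.norm(d)
def onz(c,px,z,m=None):
    o,d=ray(c,px,m);return o+d*(z-o[2])/d[2]
def tri(rs):
    A=np.zeros((3,3));b=np.zeros(3)
    for o,d in rs:
        P=np.eye(3)-np.outer(d,d);A+=P;b+=P@o
    x=np.linalg.solve(A,b);return x,[float(np.linalg.norm((np.eye(3)-np.outer(d,d))@(x-o))) for o,d in rs]
def proj(c,p,m=None):
    m=m or camera_model(c);q=R.from_quat(m['orientation']).inv().apply(np.asarray(p)-m['position'])
    return [m['fx']*q[0]/q[2]+m['cx'],m['fy']*q[1]/q[2]+m['cy']]
def goal(pos,rot):
    """shift in tool axes (cm) and rotvec (deg) from the present pose"""
    s=state();T=R.from_quat(s['tool_rot'])
    return T.inv().apply(np.array(pos)-s['ee_pos'])*100, np.degrees((T.inv()*rot).as_rotvec())
E
python3 - <<'E'
from h import *
np.set_printoptions(precision=4,suppress=True)
print(tri([ray('scene',[283,210.5]),ray('top',[363,221.5])]))
print(onz('top',[363,221.5],.195),onz('scene',[283,210.5],.195))
for q in ["cover","centrifuge"]:
  for c in ["top","scene"]:
    r=outline_of(q,c)
    if r:
        m=r[0]['mask'];print(q,c,r[0]['p'],r[0]['box'])
        cv2.imwrite(f"pics/m_{q}_{c}.png",m.astype('uint8')*255)
for n,px,z in [("rack",[201,162],0),("rackcorner",[232,190],.11),("bottle",[458,192],0),("cass",[445,236],0)]: print(n,onz('top',px,z))
# panel outer edge corners in top
im=cv2.imread('pics/top0.png');cv2.imwrite('pics/topcrop.png',cv2.resize(im[160:310,290:480],None,fx=4,fy=4,interpolation=cv2.INTER_CUBIC))
E
```

```text
(array([ 0.5263, -0.1455,  0.1955]), [0.0006895523537803631, 0.0006895523537802713])
[ 0.5257 -0.1459  0.195 ] [ 0.5266 -0.1448  0.195 ]
cover top 0.75 [363.6, 223.8, 97.7, 95.7]
cover scene 0.75 [285.4, 222.8, 87.6, 85.1]
centrifuge top 0.83 [360.4, 236.3, 101.5, 124.8]
centrifuge scene 0.57 [274.0, 239.5, 119.3, 101.3]
rack [0.7005 0.2664 0.    ]
rackcorner [0.6117 0.1632 0.11  ]
bottle [ 0.6048 -0.4214  0.    ]
cass [ 0.4879 -0.3824  0.    ]
```

View pics/topcrop.png

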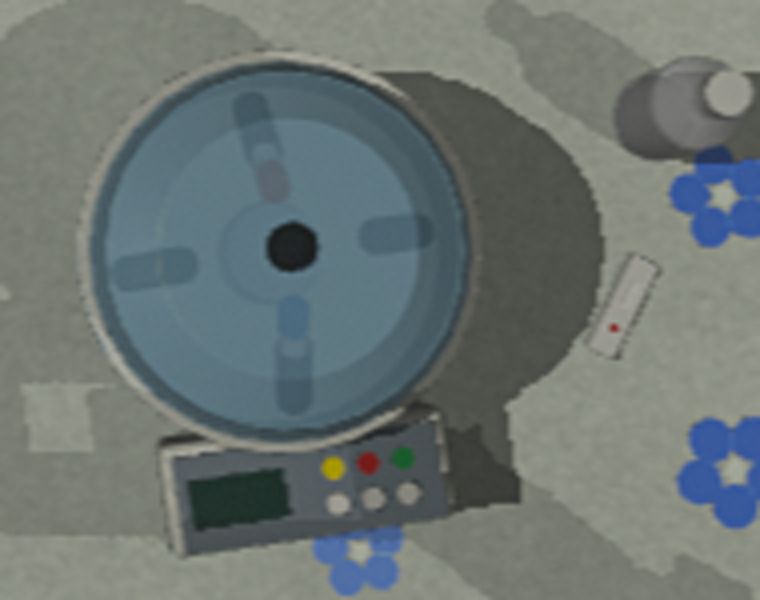

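```bash
python3 - <<'E'
from h import *
a=onz('top',[290+188/4,160+553/4],.082);b=onz('top',[290+450/4,160+515/4],.082)
print(a,b,np.linalg.norm(a-b)); d=b-a; print('yaw from edge', np.degrees(np.arctan2(d[1],d[0]))+90)
mid=(a+b)/2; ax=np.array([.526,-.1455,.082]);v=ax-mid;print('mid',mid,np.linalg.norm(v),np.degrees(np.arctan2(v[1],v[0])))
# sleeve ends ±y
p=onz('top',[290+155/4,160+269/4],.1);q=onz('top',[290+396/4,160+234/4],.1);w=p-q;print('sleeves',np.degrees(np.arctan2(w[1],w[0]))-90,(p+q)/2)
c=onz('top',[290+273/4,160+182/4],.14);print('cap',c,np.degrees(np.arctan2(*(c-ax)[[1,0]])))
s=state();print(goal([.526,-.1455,.195+.019],R.from_matrix(np.array([[0,1,0],[1,0,0],[0,0,-1.]]).T)), R.from_quat(s['tool_rot']).as_matrix())
E
```

```text
[ 0.34081277 -0.08789051  0.082     ] [ 0.36072945 -0.25018508  0.082     ] 0.16351208658883062
yaw from edge 6.996318811317323
mid [ 0.35077111 -0.1690378   0.082     ] 0.1768026948285158 7.650518678346349
sleeves 7.051207310836844 [ 0.52523008 -0.14510978  0.1       ]
cap [ 0.56539164 -0.14109867  0.14      ] 6.3753612863036695
(array([ 48.05832653, -34.13729147,   1.7294354 ]), array([-3.39697780e-03, -3.60878376e-03, -7.71770339e+01])) [[ 9.75060472e-01  2.21939352e-01 -6.53570255e-06]
 [ 2.21939351e-01 -9.75060469e-01  7.98402948e-05]
 [ 1.13469981e-05 -7.92996451e-05 -9.99999997e-01]]
```

```bash
python3 -m jog '0 0 -1 0 0 5.8; 2.6 -2.28 -1 0 0 0; 2.6 -2.28 0 0 0 0; 2.6 -2.28 0 0 0 0; 2.6 -2.28 0 0 0 0; 2.6 -2.28 0 0 0 0; 2.6 -2.28 0 0 0 0; 2.6 -2.28 0 0 0 0; 2.6 -2.28 0 0 0 0; 2.6 -2.28 0 0 0 0; 2.6 -2.28 0 0 0 0; 2.6 -2.28 0 0 0 0; 2.6 -2.28 0 0 0 0; 2.6 -2.28 0 0 0 0; 2.6 -2.28 0 0 0 0; 2.6 -2.28 0 0 0 0; 2.6 -2.28 0 0 0 0'
cat > look.py <<'E'
import sys
from h import *
np.set_printoptions(precision=4,suppress=True)
yaw=np.radians(float(sys.argv[1]));t=np.radians(float(sys.argv[2]));pos=[float(v) for v in sys.argv[3:6]]
x=np.array([np.cos(yaw),np.sin(yaw),0]);z=np.array([np.sin(t)*np.cos(yaw),np.sin(t)*np.sin(yaw),-np.cos(t)])
y=np.array([np.sin(yaw),-np.cos(yaw),0]);xx=np.cross(y,z)
T=R.from_matrix(np.c_[xx,y,z]);s=state();print(s['clock'],s['ee_pos'],s['wrist_force'],s['gripper_width'],'q',s['qpos']);print(*goal(pos,T))
E
python3 look.py 7 0 .526 -.1455 .182
```

```text
clock: 2.97
ee_pos: [0.5164, -0.1642, 0.2522]
tool_rot: [0.999, 0.053, 0.002, 0.005]
wrist_force: [0.1, 0.0, -0.5]
gripper_width: 0.0854
2.9667 [ 0.5164 -0.1642  0.2522] [ 0.132   0.0156 -0.4919] 0.08539391095434991 q [-0.4302  0.2526  1.6129 -0.0076  1.2687  1.0375]
[ 1.1323 -1.8263  7.0085] [ 0.5782 -0.1478 -0.9666]
```

```bash
python3 -m jog '0.5 -0.9 1 0 0 0;0 0 1 0 0 0;0 0 0 0 0 0'; python3 look.py 7 0 .526 -.1455 .182; python3 - <<'E'
from h import *
np.set_printoptions(precision=4,suppress=True)
m=camera_model('wrist');im=capture('wrist');cv2.imwrite('pics/w1.png',im[:,:,::-1])
r=pinpoint('cover_knob','wrist');print(r)
for x in r[:1]: print(onz('wrist',x['point'],.195,m))
E
```

```text
clock: 3.22
ee_pos: [0.5253, -0.1495, 0.2315]
tool_rot: [0.998, 0.056, 0.004, 0.005]
wrist_force: [-0.2, -0.1, -0.8]
gripper_width: 0.0853
3.2167 [ 0.5253 -0.1495  0.2315] [-0.2164 -0.0865 -0.7709] 0.08531974714727701 q [-0.4     0.2762  1.6343 -0.0058  1.2204  1.0597]
[ 0.0817 -0.4381  4.9469] [ 0.573  -0.378  -0.5234]
[{'point': [311.0, 229.5], 'p': 0.56}]
[ 0.5257 -0.1458  0.195 ]
```

View pics/w1.png

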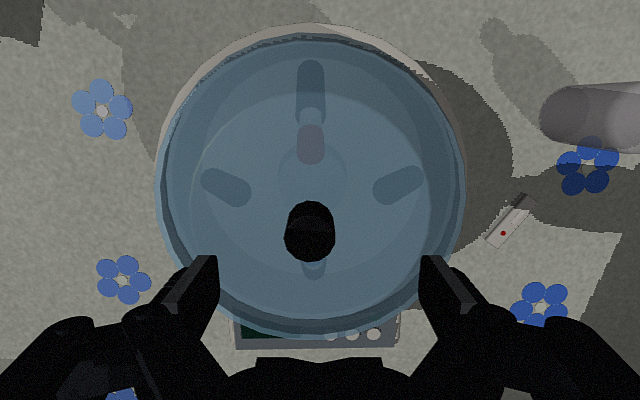

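The wrist view shows the knob at (311,229), which agrees with the other views. The sample cap is at (310,145), straight above it, so the yaw is right. Next I descend and grip.

```bash
python3 -m jog '0 -0.4 1.3 0.5 -0.3 -0.5; 0 0 1.3 0 0 0; 0 0 1.2 0 0 0;0 0 1 0 0 0;0 0 0 0 0 0;0 0 0 0 0 0'; python3 look.py 7 0 .526 -.1455 .182
```

```text
clock: 3.82
ee_pos: [0.521, -0.153, 0.1815]
tool_rot: [0.998, 0.056, 0.0, 0.001]
wrist_force: [0.4, 0.6, 0.9]
gripper_width: 0.0853
3.8167 [ 0.521  -0.153   0.1815] [0.3886 0.632  0.9094] 0.08531635662780111 q [-0.4121  0.3289  1.695  -0.0013  1.1163  1.0471]
[ 0.5833 -0.6902 -0.0543] [ 0.1004 -0.0357 -0.57  ]
```

```bash
python3 -m jog '0.55 -0.65 0 0 0 -0.5; 0 0 0 0 0 0;0 0 0 0 0 0'; python3 look.py 7 0 .526 -.1455 .182
```

```text
clock: 4.07
ee_pos: [0.526, -0.1464, 0.1821]
tool_rot: [0.998, 0.06, 0.001, 0.001]
wrist_force: [-0.7, -0.1, -0.6]
gripper_width: 0.0851
4.0667 [ 0.526  -0.1464  0.1821] [-0.7429 -0.066  -0.5617] 0.08511329999731503 q [-0.3973  0.3321  1.6881 -0.0012  1.1196  1.0541]
[ 0.0092 -0.0919  0.0081] [ 0.1054 -0.06   -0.1269]
```

```bash
python3 -m jog '0 -0.05 0 0 0 0; 0 0 0 0 0 0;0 0 0 0 0 0;0 0 0 0 0 0;0 0 0 0 0 0;0 0 0 0 0 0;0 0 0 0 0 0;0 0 0 0 0 0' 1 60; python3 look.py 7 0 .526 -.1455 .182
```

```text
clock: 4.73
ee_pos: [0.5276, -0.1456, 0.1843]
tool_rot: [0.998, 0.061, 0.002, 0.002]
wrist_force: [-0.7, -0.2, -0.0]
gripper_width: 0.0262
4.7333 [ 0.5276 -0.1456  0.1843] [-0.6634 -0.1584 -0.0041] 0.026156134369257154 q [-0.395   0.3293  1.6862 -0.0009  1.1203  1.0548]
[-0.1538 -0.0304  0.2246] [ 0.203  -0.2674 -0.0486]
```

```bash
python3 -m jog '0 0 -0.8 0 0 0;0 0 -1 0 0 0;0 0 -1 0 0 0;0 0 -1 0 0 0;0 0 -1 0 0 0;0 0 -1 0 0 0;0 0 -1 0 0 0;0 0 -1 0 0 0;0 0 -0.5 0 0 0;0 0 0 0 0 0'; python3 look.py 7 0 .526 -.1455 .262;python3 - <<'E'
from h import *
im=capture('scene');cv2.imwrite('pics/s2.png',im[:,:,::-1])
E
```

```text
clock: 5.57
ee_pos: [0.5258, -0.145, 0.2772]
tool_rot: [0.998, 0.061, 0.002, 0.002]
wrist_force: [0.3, -0.1, -3.2]
gripper_width: 0.0258
5.5667 [ 0.5258 -0.145   0.2772] [ 0.2677 -0.1374 -3.2439] 0.02580203472693665 q [-0.395   0.2378  1.5691 -0.0011  1.3298  1.0547]
[0.0088 0.045  1.5219] [ 0.1954 -0.2159 -0.0488]
```

View pics/s2.png

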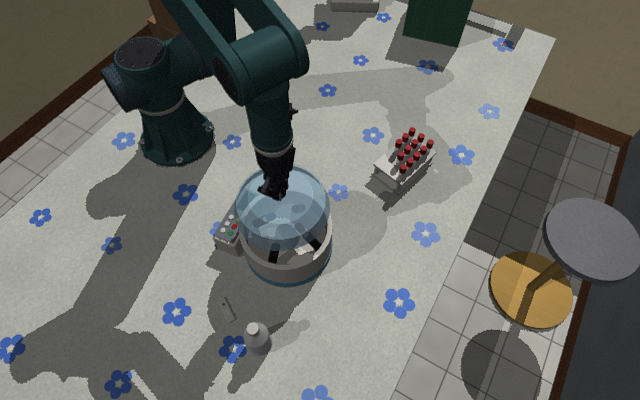

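```bash
python3 -m jog '-0.4 -1.5 0 0 0 0;-0.83 -2.95 0 0 0 0;-0.83 -2.95 0 0 0 0;-0.83 -2.95 0 0 0 0;-0.83 -2.95 0 0 0 0;-0.83 -2.95 0 0 0 0;-0.83 -2.95 0 0 0 0;-0.83 -2.95 0 0 0 0;-0.83 -2.95 0 0 0 0;-0.83 -2.95 0 0 0 0;-0.83 -2.95 0 0 0 0;-0.83 -2.95 0 0 0 0;-0.83 -2.95 0 0 0 0;-0.83 -2.95 0 0 0 0;-0.5 -1.6 0 0 0 0;0 0 0 0 0 0;0 0 0 0 0 0'; python3 look.py 7 0 .36 .25 .0643
```

```text
clock: 7.03
ee_pos: [0.3351, 0.2731, 0.2663]
tool_rot: [0.998, 0.059, -0.008, 0.001]
wrist_force: [-0.7, 0.2, -2.1]
gripper_width: 0.0262
7.0333 [0.3351 0.2731 0.2663] [-0.7077  0.1836 -2.0561] 0.026176675519977752 q [0.5187 0.0841 1.7898 0.006  1.2819 1.9691]
[ 2.5094  2.5783 20.162 ] [ 0.0147  0.879  -0.2055]
```

```bash
python3 -m jog '1 1 2 0 0.9 0;1 0.5 2.5 0 0 0;0 0 2.5 0 0 0;0 0 2.5 0 0 0;0 0 2.5 0 0 0;0 0 2.5 0 0 0;0 0 1.5 0 0 0;0 0 0.5 0 0 0;0 0 0 0 0 0;0 0 0 0 0 0'; python3 look.py 7 0 .36 .26 .0643
```

```text
clock: 7.87
ee_pos: [0.3591, 0.2525, 0.0955]
tool_rot: [0.998, 0.057, 0.002, 0.001]
wrist_force: [-0.5, -0.9, -2.7]
gripper_width: 0.026
7.8667 [0.3591 0.2525 0.0955] [-0.4764 -0.873  -2.6654] 0.025959793445889293 q [ 0.4585  0.3214  2.0012 -0.0051  0.8172  1.9192]
[ 0.1628 -0.7393  3.1205] [ 0.1664 -0.1691 -0.4895]
```

```bash
python3 -m jog '0 0 1 0.1 -0.1 0;0 0 0.8 0 0 0;0 0 0.5 0 0 0;0 0 0.4 0 0 0;0 0 0 0 0 0;0 0 0 0 0 0'; python3 look.py 7 0 .36 .26 .0643
```

```text
clock: 8.37
ee_pos: [0.3627, 0.2535, 0.0692]
tool_rot: [0.998, 0.056, 0.004, -0.001]
wrist_force: [0.1, 0.1, -3.1]
gripper_width: 0.0262
8.3667 [0.3627 0.2535 0.0692] [ 0.1392  0.1206 -3.0646] 0.026233401715680872 q [ 0.455   0.3707  2.0229 -0.0021  0.7395  1.9143]
[-0.2001 -0.6709  0.491 ] [-0.0841 -0.4852 -0.5251]
```

```bash
python3 -m jog '0 0 0.25 0 -0.4 0;0 0 0.2 0 0 0;0 0 0.1 0 0 0;0 0 0 0 0 0'; python3 look.py 7 0 .36 .26 .0643
```

```text
clock: 8.7
ee_pos: [0.3632, 0.2541, 0.0643]
tool_rot: [0.998, 0.057, 0.001, -0.001]
wrist_force: [-0.9, -0.6, -1.5]
gripper_width: 0.0263
8.7 [0.3632 0.2541 0.0643] [-0.9267 -0.6309 -1.5219] 0.026265673577824195 q [0.4534 0.3829 2.0212 0.0019 0.735  1.9093]
[-0.2475 -0.6197 -0.0029] [-0.1147 -0.1118 -0.4955]
```

Contact has begun: the wrist force fell from -3.1 to -1.5 N. I nudge down a touch more, then release.

```bash
python3 -m jog '0 0 0.15 0 0 0;0 0 0 0 0 0'; python3 -m jog '0 0 0 0 0 0;0 0 0 0 0 0;0 0 0 0 0 0;0 0 0 0 0 0;0 0 0 0 0 0;0 0 0 0 0 0;0 0 0 0 0 0;0 0 0 0 0 0' -1; python3 look.py 7 0 .36 .26 .0643;python3 - <<'E'
from h import *
im=capture('scene');cv2.imwrite('pics/s3.png',im[:,:,::-1])
im=capture('top');cv2.imwrite('pics/t3.png',im[:,:,::-1])
E
```

```text
clock: 8.87
ee_pos: [0.3634, 0.2543, 0.0647]
tool_rot: [0.998, 0.057, 0.001, -0.001]
wrist_force: [0.7, -0.3, -2.8]
gripper_width: 0.0263
clock: 9.53
ee_pos: [0.3649, 0.2551, 0.0651]
tool_rot: [0.998, 0.057, 0.003, -0.002]
wrist_force: [0.1, -1.1, -0.9]
gripper_width: 0.0852
9.5333 [0.3649 0.2551 0.0651] [ 0.0524 -1.1095 -0.8643] 0.08520594907956436 q [0.4538 0.3817 2.0195 0.0017 0.7337 1.9094]
[-0.4296 -0.5432  0.0825] [-0.188  -0.338  -0.4744]
```

View pics/s3.png

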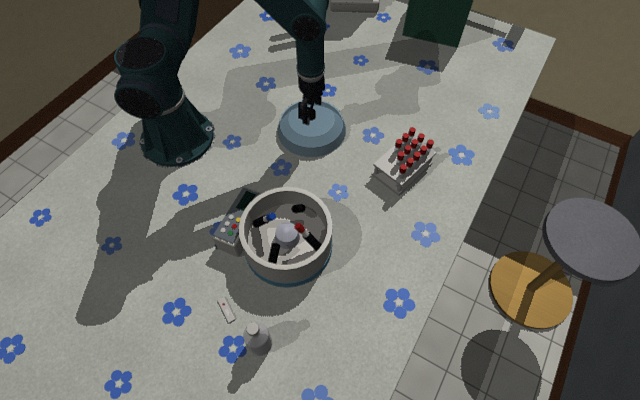

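View pics/t3.png

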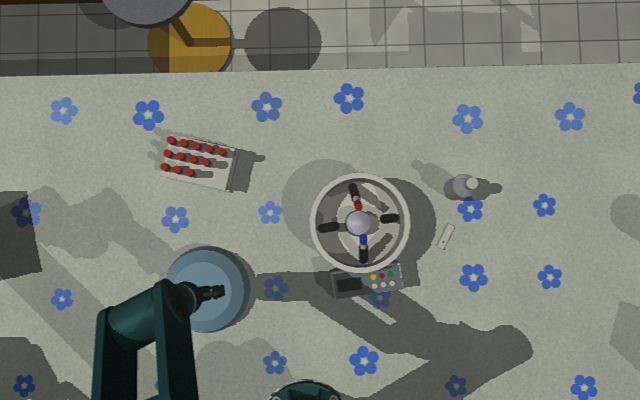

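The cover sits flat and released. I rise straight up and measure the tubes.

```bash
python3 -m jog '0 0 -1 0 0 0;0 0 -2 0 0 0;0 0 -2.5 0 0 0;0 0 -3 0 0 0;0 0 -4 0 0 0;0 0 -4 0 0 0;0 0 -4 0 0 0;0 0 -3 0 0 0;0 0 0 0 0 0'; python3 look.py 7 0 .526 -.1455 .30;python3 - <<'E'
from h import *
np.set_printoptions(precision=4,suppress=True)
S={}
for c in ['scene','top']:
    im=capture(c);S[c]=im;cv2.imwrite(f'pics/{c}4.png',im[:,:,::-1])
    for q in ["sample_cap_top","sample_tube","pocket_mouth","balance_tube","cover_knob","cover"]:
        r=pinpoint(q,c);print(c,q,[(round(x['p'],2),x['point']) for x in r[:2]])
C=np.array([.526,-.1455,0]);y=np.radians(7);X=np.array([np.cos(y),np.sin(y),0])
cap=C+X*.0351+[0,0,.1478];mo=C+X*.058+[0,0,.115];print('model cap',cap,'mouth',mo)
for c in S: print(c,proj(c,cap),proj(c,mo))
a=S['scene'][170:290,210:350,::-1];b=S['top'][160:280,290:430,::-1]
cv2.imwrite('pics/c4.png',cv2.resize(np.vstack([a,b]),None,fx=2.5,fy=2.5,interpolation=cv2.INTER_CUBIC))
cv2.imwrite('pics/c4.png',cv2.resize(np.hstack([a,b]),None,fx=2.8,fy=2.8,interpolation=cv2.INTER_CUBIC))
E
```

```text
clock: 10.38
ee_pos: [0.3608, 0.2526, 0.3089]
tool_rot: [0.998, 0.057, -0.002, 0.0]
wrist_force: [0.1, 0.6, 0.2]
gripper_width: 0.0856
10.3833 [0.3608 0.2526 0.3089] [0.1138 0.5753 0.1944] 0.0855783072877254 q [0.4528 0.0538 1.7146 0.0012 1.3761 1.9097]
[11.905  41.4295  0.8472] [-0.0088  0.1776 -0.4882]
scene sample_cap_top [(0.59, [297.4, 224.1])]
scene sample_tube [(0.45, [318.4, 245.1])]
scene pocket_mouth [(0.85, [303.9, 234.7])]
scene balance_tube [(0.61, [254.2, 219.6])]
scene cover_knob [(0.78, [307.6, 112.8])]
scene cover [(0.74, [311.0, 125.5])]
top sample_cap_top [(0.42, [355.6, 205.9]), (0.19, [456.5, 192.0])]
top sample_tube [(0.62, [352.1, 185.8])]
top pocket_mouth [(0.92, [355.6, 196.1]), (0.55, [201.2, 166.1])]
top balance_tube [(0.75, [356.1, 197.3]), (0.58, [361.7, 258.0])]
top cover_knob [(0.69, [200.5, 292.7]), (0.27, [352.2, 184.0])]
top cover [(0.72, [212.0, 288.9])]
model cap [ 0.5608 -0.1412  0.1478] mouth [ 0.5836 -0.1384  0.115 ]
scene [np.float64(296.5630557085782), np.float64(224.75187724974816)] [np.float64(305.2159888501425), np.float64(233.8768301823123)]
top [np.float64(358.6426376608135), np.float64(207.2162532298732)] [np.float64(356.05559710864276), np.float64(198.7136074727827)]
```

View pics/c4.png

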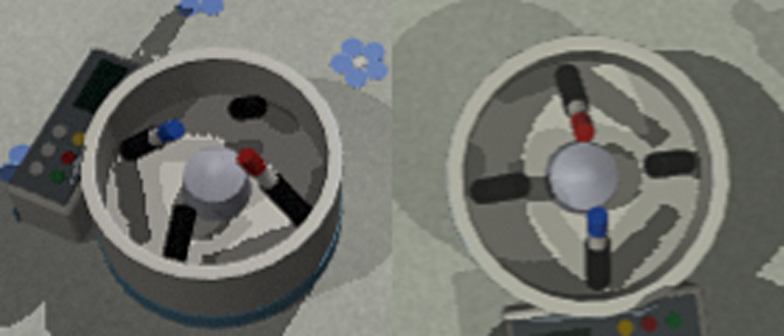

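```bash
python3 -m jog '0.8 2.8 0 0 0 -0.5;0.85 2.9 0 0 0 0;0.85 2.9 0 0 0 0;0.85 2.9 0 0 0 0;0.85 2.9 0 0 0 0;0.85 2.9 0 0 0 0;0.85 2.9 0 0 0 0;0.85 2.9 0 0 0 0;0.85 2.9 0 0 0 0;0.85 2.9 0 0 0 0;0.85 2.9 0 0 0 0;0.85 2.9 0 0 0 0;0.85 2.9 0 0 0 0;0.7 2.6 0 0 0 0;0 0 0 0 0 0;0 0 0 0 0 0'; python3 look.py 7 25 .5336 -.1446 .2114
```

```text
clock: 12.42
ee_pos: [0.5323, -0.152, 0.3012]
tool_rot: [0.998, 0.064, -0.005, 0.002]
wrist_force: [0.1, 0.7, 0.2]
gripper_width: 0.0858
12.4167 [ 0.5323 -0.152   0.3012] [0.145  0.7372 0.1969] 0.08580320829331486 q [-0.3981  0.2395  1.5071 -0.0074  1.4021  1.0466]
[ 0.3086 -0.7467  8.9723] [ 0.0908 25.5583  0.3272]
```

```bash
python3 -m jog '0 -0.3 0 0 5 0;0 -0.3 0 0 5 0;0 0 0 0 5 0;0 0 0 0 5 0;0 0 0 0 5 0;0 0 0 0 0 0;0 0 0 0 0 0'; python3 look.py 7 25 .5336 -.1446 .2114
```

```text
clock: 13.0
ee_pos: [0.5304, -0.1399, 0.2995]
tool_rot: [0.974, 0.063, 0.219, -0.014]
wrist_force: [0.3, 0.2, 0.0]
gripper_width: 0.0852
13.0 [ 0.5304 -0.1399  0.2995] [0.2595 0.218  0.0226] 0.08523347951823455 q [-0.577   0.0356  1.8498  0.3498  0.9402  0.7024]
[-3.531   0.5032  8.0711] [-0.1223 -0.3158  0.354 ]
```

```bash
python3 -m jog '-0.9 0.13 2 0 -0.3 0.3;-0.9 0.13 2 0 0 0;-0.9 0.13 2 0 0 0;-0.8 0.1 1.8 0 0 0;0 0 0 0 0 0;0 0 0 0 0 0'; python3 look.py 7 25 .5336 -.1446 .2114; python3 - <<'E'
from h import *
np.set_printoptions(precision=4,suppress=True)
m=camera_model('wrist');im=capture('wrist');cv2.imwrite('pics/w5.png',im[:,:,::-1])
C=np.array([.526,-.1455,0]);y=np.radians(7);X=np.array([np.cos(y),np.sin(y),0])
print(proj('wrist',C+X*.0351+[0,0,.1478],m),proj('wrist',C+X*.058+[0,0,.115],m))
for q in ['sample_cap_top','pocket_mouth','sample_tube']: print(q,[(x['p'],x['point']) for x in pinpoint(q,'wrist')[:2]])
E
```

```text
clock: 13.5
ee_pos: [0.5386, -0.1431, 0.2164]
tool_rot: [0.974, 0.064, 0.215, -0.013]
wrist_force: [-0.5, 0.0, 0.1]
gripper_width: 0.0852
13.5 [ 0.5386 -0.1431  0.2164] [-0.5261  0.0283  0.0938] 0.08516443306943361 q [-0.5687  0.1529  1.9479  0.4108  0.7416  0.6079]
[-0.6733  0.0817  0.2359] [-0.1158  0.1088  0.4746]
[np.float64(319.3457869512038), np.float64(223.01523768420284)] [np.float64(319.38694608590197), np.float64(196.8442794412445)]
sample_cap_top [(0.58, [319.7, 223.6])]
pocket_mouth [(0.69, [317.8, 194.4])]
sample_tube []
```

View pics/w5.png

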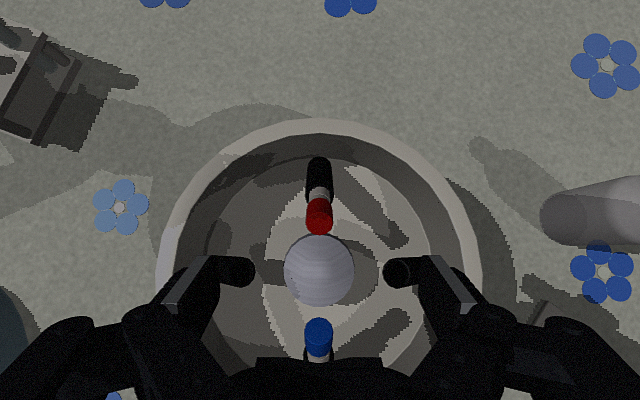

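The predicted cap position agrees with what's seen, at (319,223), and the balance cap is at (319,335). I advance to the grasp pose.

```bash
python3 -m jog '-0.6 0.08 0.8 0 0 0.4;0 0 1.6 0 0 0;0 0 1.6 0 0 0;0 0 1.6 0 0 0;0 0 1.2 0 0 0;0 0 0 0 0 0;0 0 0 0 0 0'; python3 look.py 7 25 .5756 -.1394 .1208
```

```text
clock: 14.28
ee_pos: [0.5659, -0.1448, 0.1562]
tool_rot: [0.973, 0.06, 0.221, -0.009]
wrist_force: [0.4, -0.2, 0.3]
gripper_width: 0.0854
14.2833 [ 0.5659 -0.1448  0.1562] [ 0.3601 -0.1738  0.2651] 0.08535622448511027 q [-0.5368  0.2774  1.9807  0.4948  0.5736  0.5342]
[-0.5978 -0.4521  3.6367] [ 0.4777 -0.5657  0.144 ]
```

```bash
python3 -m jog '-0.6 -0.45 0.3 0.4 -0.4 0;0 0 1.0 0 0 0;0 0 1.0 0 0 0;0 0 0.6 0 0 0;0 0 0 0 0 0;0 0 0 0 0 0'; python3 look.py 7 25 .5756 -.1394 .1208
```

```text
clock: 14.78
ee_pos: [0.5731, -0.1401, 0.127]
tool_rot: [0.974, 0.06, 0.219, -0.011]
wrist_force: [1.6, 0.2, 0.1]
gripper_width: 0.0854
14.7833 [ 0.5731 -0.1401  0.127 ] [1.627  0.2256 0.0905] 0.08538190640087252 q [-0.5203  0.3352  1.9938  0.543   0.5126  0.4896]
[-0.0359 -0.0397  0.6717] [ 0.1869 -0.2975  0.1491]
```

```bash
python3 -m jog '0 0 0.55 0 0 0;0 0 0.1 0 0 0;0 0 0 0 0 0;0 0 0 0 0 0'; python3 look.py 7 25 .5756 -.1394 .1208
```

```text
clock: 15.12
ee_pos: [0.5765, -0.1398, 0.1207]
tool_rot: [0.974, 0.061, 0.219, -0.011]
wrist_force: [-0.3, 0.7, 0.5]
gripper_width: 0.0855
15.1167 [ 0.5765 -0.1398  0.1207] [-0.2682  0.7217  0.537 ] 0.08549961673544751 q [-0.516   0.3498  1.9935  0.5552  0.4985  0.479 ]
[-0.0681 -0.0525 -0.0449] [ 0.1934 -0.3133  0.1602]
```

```bash
python3 -m jog '0 0 0 0 0 0;0 0 0 0 0 0;0 0 0 0 0 0;0 0 0 0 0 0;0 0 0 0 0 0;0 0 0 0 0 0;0 0 0 0 0 0;0 0 0 0 0 0;0 0 0 0 0 0' 1 40; python3 look.py 7 25 .5756 -.1394 .1208;python3 - <<'E'
from h import *
im=capture('wrist');cv2.imwrite('pics/w6.png',im[:,:,::-1])
im=capture('scene');cv2.imwrite('pics/s6.png',cv2.resize(im[130:290,200:400,::-1],None,fx=3,fy=3))
E
```

```text
clock: 15.87
ee_pos: [0.5765, -0.1395, 0.1216]
tool_rot: [0.974, 0.061, 0.219, -0.012]
wrist_force: [0.7, 0.7, -0.3]
gripper_width: 0.0177
15.8667 [ 0.5765 -0.1395  0.1216] [ 0.7283  0.7308 -0.293 ] 0.01770220328345643 q [-0.5159  0.348   1.9935  0.5555  0.4998  0.4791]
[-0.1176 -0.02    0.0378] [ 0.1799 -0.3704  0.1728]
```

View pics/w6.png

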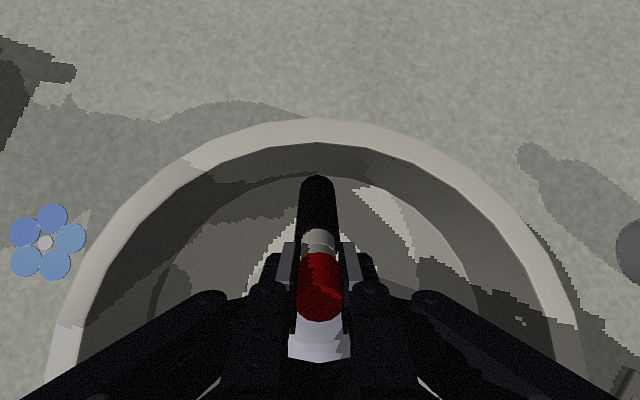

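View pics/s6.png

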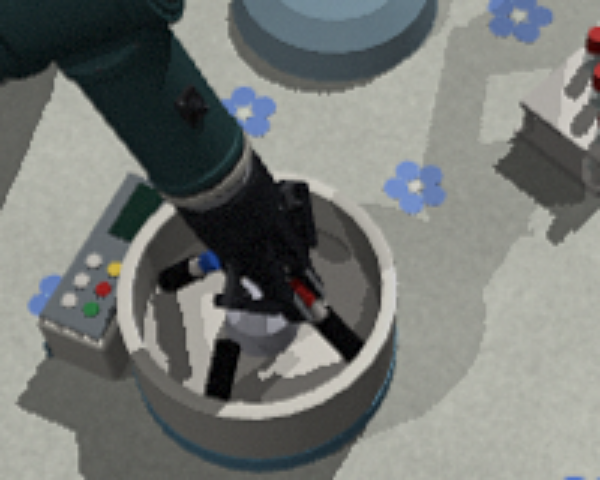

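The cap is held (17.7 mm) and the balance tube is clear. I draw along the tube axis, which in tool axes is (-0.17, 0, -0.98).

```bash
python3 -m jog '-0.09 0 -0.5 0 0 0;-0.14 0 -0.8 0 0 0;-0.14 0 -0.8 0 0 0;-0.14 0 -0.8 0 0 0;0 0 0 0 0 0'; python3 look.py 7 25 .5562 -.142 .1503
```

```text
clock: 16.38
ee_pos: [0.5581, -0.142, 0.148]
tool_rot: [0.974, 0.061, 0.219, -0.011]
wrist_force: [0.5, -0.4, -0.5]
gripper_width: 0.0178
16.3833 [ 0.5581 -0.142   0.148 ] [ 0.4569 -0.4259 -0.468 ] 0.017830039310159043 q [-0.5419  0.2826  2.0017  0.5154  0.5583  0.5048]
[-0.0725 -0.0206 -0.2936] [ 0.2117 -0.3639  0.1777]
```

```bash
python3 -m jog '-0.14 0 -0.8 0 0 0;-0.17 0 -1 0 0 0;-0.17 0 -1 0 0 0;-0.17 0 -1 0 0 0;-0.17 0 -1 0 0 0;-0.17 0 -1 0 0 0;0 0 0 0 0 0'; python3 look.py 7 25 .527 -.1455 .1933; python3 - <<'E'
from h import *
im=capture('scene');cv2.imwrite('pics/s7.png',cv2.resize(im[110:290,200:400,::-1],None,fx=3,fy=3))
E
```

```text
clock: 16.97
ee_pos: [0.5198, -0.1464, 0.2023]
tool_rot: [0.974, 0.061, 0.219, -0.011]
wrist_force: [0.8, 0.3, -0.5]
gripper_width: 0.0177
16.9667 [ 0.5198 -0.1464  0.2023] [ 0.8223  0.2993 -0.4845] 0.017680533604365955 q [-0.601   0.1474  2.0049  0.4518  0.6957  0.5386]
[ 0.2722 -0.0043  1.1261] [ 0.2943 -0.3788  0.1909]
```

View pics/s7.png

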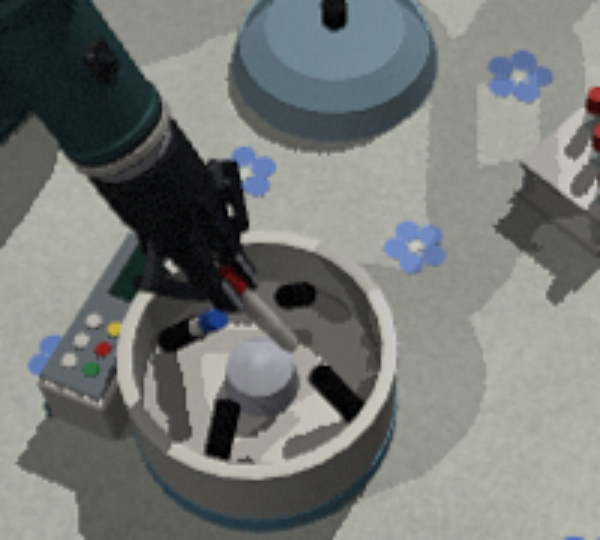

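```bash
python3 -m jog '0.5 0 -1 0 0 0;0.8 0 -1.8 0 0 0;0.8 0 -1.8 0 0 0;0.8 0 -1.8 0 0 0;0.8 0 -1.8 0 0 0;0.8 0 -1.8 0 0 0;0.8 0 -1.8 0 0 0;0.4 0 -1 0 0 0;0 0 0 0 0 0;0 0 0 0 0 0'; python3 look.py 7 -10 .527 -.1455 .34
```

```text
clock: 17.85
ee_pos: [0.5144, -0.1451, 0.3451]
tool_rot: [0.974, 0.059, 0.217, -0.012]
wrist_force: [-0.5, 0.9, -1.1]
gripper_width: 0.0176
17.85 [ 0.5144 -0.1451  0.3451] [-0.5363  0.8852 -1.1136] 0.017628530908964345 q [-0.6051 -0.0264  1.7936  0.3267  1.0607  0.7286]
[0.9135 0.19   0.9888] [  0.1086 -35.049   -0.0302]
```

```bash
python3 -m jog '0 0 0 0 -2 0;0 0 0 0 -3 0;0 0 0 0 -4 0;0 0 0 0 -4 0;0 0 0 0 -4 0;0 0 0 0 -4 0;0 0 0 0 -4 0;0 0 0 0 -4 0;0 0 0 0 -3 0;0 0 0 0 -1.5 0;0 0 0 0 0 0;0 0 0 0 0 0'; python3 look.py 7 -10 .527 -.1455 .34;python3 - <<'E'
from h import *
a=capture('scene');b=capture('top')
cv2.imwrite('pics/s8.png',a[:,:,::-1]);cv2.imwrite('pics/t8.png',b[:,:,::-1])
cv2.imwrite('pics/c8.png',cv2.resize(np.hstack([a[80:240,200:360,::-1],b[120:280,290:450,::-1]]),None,fx=2.5,fy=2.5))
w=capture('wrist');cv2.imwrite('pics/w8.png',w[:,:,::-1])
E
```

```text
clock: 18.85
ee_pos: [0.5083, -0.1413, 0.3256]
tool_rot: [0.993, 0.061, -0.099, 0.0]
wrist_force: [-0.3, 0.2, 0.3]
gripper_width: 0.0176
18.85 [ 0.5083 -0.1413  0.3256] [-0.2851  0.2213  0.2775] 0.017596723626611417 q [-0.3462  0.2912  1.3937 -0.0791  1.6388  1.1037]
[ 1.488   0.6242 -1.7711] [-0.6453  1.3579  0.0907]
```

View pics/c8.png

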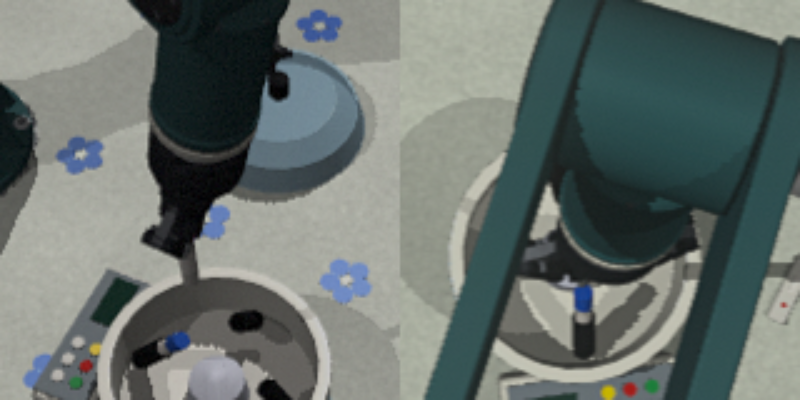

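View pics/w8.png

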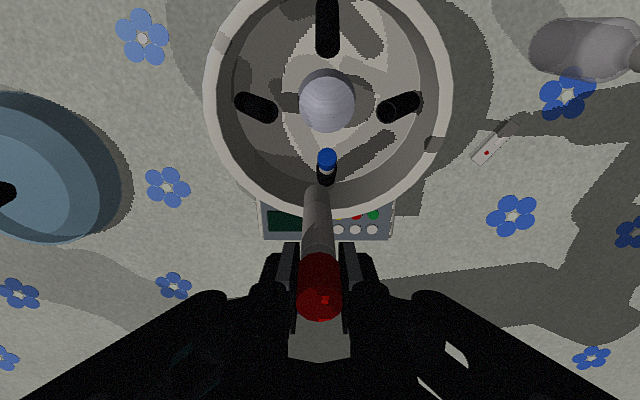

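```bash
python3 - <<'E'
from h import *
s=state();T=R.from_quat(s['tool_rot']);X=np.array([np.cos(.122),np.sin(.122),0])
G=s['ee_pos']-.019*T.apply([0,0,1])
for t in [-15,-10,-5,0,5,10,15]:
    a=np.radians(t);u=np.array([0,0,np.cos(a)])-X*np.sin(a)
    b=G-u*.088;c=G+u*.012;print(t,np.round(proj('wrist',b),1),np.round(proj('wrist',c),1),np.round(proj('scene',b),1),b[2].round(3))
a=cv2.imread('pics/w8.png')[150:340,240:400];b=cv2.imread('pics/s8.png')[140:220,240:320]
cv2.imwrite('pics/c9.png',cv2.resize(a,None,fx=3.1,fy=3.1));cv2.imwrite('pics/c10.png',cv2.resize(b,None,fx=6,fy=6))
E
```

```text
-15 [319.4 220.1] [317.5 295.1] [267.5 189.1] 0.26
-10 [319.4 209.1] [317.5 297.6] [270.4 190.6] 0.259
-5 [319.5 198.1] [317.5 299.9] [273.4 191.9] 0.258
0 [319.5 187.3] [317.5 302.1] [276.3 193.1] 0.257
5 [319.4 176.5] [317.5 304. ] [279.3 194.2] 0.258
10 [319.4 165.9] [317.5 305.7] [282.2 195. ] 0.259
15 [319.4 155.4] [317.5 307.3] [285.1 195.7] 0.26
```

View pics/c9.png

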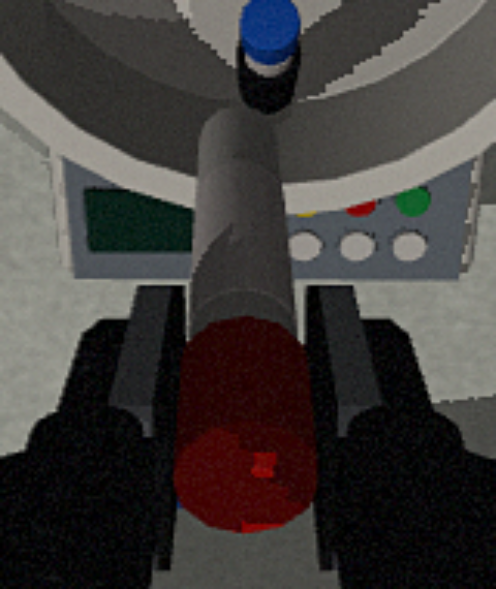

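View pics/c10.png

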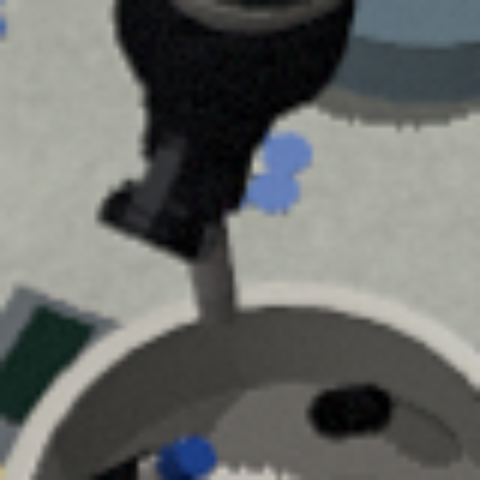

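Both views put the tube within about 2° of vertical, with its lower end about 0.257 m up. I settle, run a final check, and hand in.

```bash
python3 -m jog '0 0 0 0 0 0;0 0 0 0 0 0;0 0 0 0 0 0;0 0 0 0 0 0;0 0 0 0 0 0;0 0 0 0 0 0'; python3 - <<'E'
from h import *
np.set_printoptions(precision=4,suppress=True)
capture('scene');capture('top')
for c in ['scene','top']:
  for q in ['tube_rack','wash_bottle','test_cassette','balance_tube','cover','cover_knob']:
    print(c,q,[(round(x['p'],2),x['point']) for x in pinpoint(q,c)[:1]])
k=tri([ray('scene',pinpoint('cover_knob','scene')[0]['point']),ray('top',[200.5,292.7])]);print(k)
s=state();print(s['clock'],s['ee_pos'],s['qd'],s['gripper_width'])
E
```

```text
clock: 19.5
ee_pos: [0.5061, -0.1422, 0.3286]
tool_rot: [0.994, 0.06, -0.096, 0.001]
wrist_force: [1.0, 0.7, -0.2]
gripper_width: 0.0182
scene tube_rack [(0.97, [401.6, 166.9])]
scene wash_bottle [(0.93, [258.3, 342.1])]
scene test_cassette [(0.46, [228.7, 311.9])]
scene balance_tube [(0.5, [254.6, 220.7])]
scene cover [(0.92, [309.9, 125.4])]
scene cover_knob [(0.96, [310.4, 113.6])]
top tube_rack [(0.63, [201.4, 163.2])]
top wash_bottle [(0.71, [457.6, 190.1])]
top test_cassette [(0.48, [444.9, 237.1])]
top balance_tube []
top cover [(0.8, [208.3, 292.0])]
top cover_knob [(0.79, [202.7, 290.9])]
(array([0.3617, 0.2513, 0.0764]), [0.001206722665024275, 0.0012067226650242571])
20.25 [ 0.5062 -0.1421  0.3283] [ 0.0018 -0.0017 -0.0004  0.002   0.0004 -0.0019] 0.017906904153337972
```

View pics/s8.png

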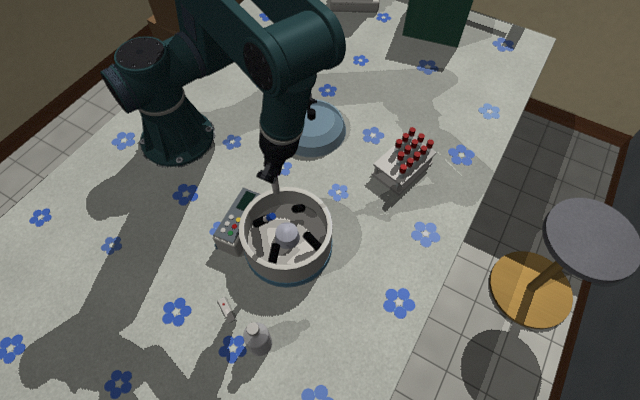

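```bash
python3 -c "
from station import order
print(order.hand_in())"
```

```text
the job is handed in; nothing more can be done
None
```

I finished the task and handed it in at about 20 s of the 58 s allowed. The hand-in reports no verdict, so I only have my own checks to go on.

- **Cover:** I lifted it by the knob and set it down on the bench at about (0.36, 0.25), then let go. The knob now measures 76 mm above the bench. It should be 75 mm with the cover flat, and the cover looks level in the pictures.
- **Sample tube:** I gripped it by the red cap, drew it about 99 mm along its 35° axis, raised it and turned it upright. At hand-in:
  - The gripper opening was 18 mm on the 19 mm cap, at 40 N.
  - The tube was within about 2° of vertical.
  - Its lower end was about 0.26 m up.
  - It was touching nothing else in the pictures, and joint speeds were about zero.
- **Other things:** the rack, bottle and cassette were found within a few pixels (under about 1 cm) of where they started. The balance tube is still in its pocket.

Two small gaps in the checks: the networks did not find the balance tube in the last top view, because the arm hides part of it. The other views show it in its pocket. The tube also leaned about 1° sideways in the wrist view, well inside the 10° limit.

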